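# Put the last paint sample in the colour reader's wheel and index it

## Task

Stand the loose sample jar - the one of the same size as the five jars already in the sample wheel - upright in the wheel's one empty pocket and let go of it. Then turn the wheel one click counter-clockwise (seen from above), so that this jar stands in front of the white colour reader, and let go.

Things in the scene. Friction and masses are not known exactly. Their poses are not given: they have to be found in the camera images.
- jar_center (a point): Centre, half-way up, of the loose sample jar: an upright white cylinder with a black lid of the same width, 44 mm across, 76 mm tall, 85 to 170 g, z up. It stands on the bench right of the wheel, 110 mm or more from each of three others in changing order: a taller bottle in the same colours (44 x 135 mm), a low wide tub (68 x 46 mm) and an open cup (68 x 85 mm).
- pocket (a point): Centre of the floor of the wheel's empty pocket, 40 mm above the bench; turns with the wheel, a level disc 292 mm wide. Six pockets, 60 degrees apart, 100 mm from the axis (knob): flared grey rings, 58 mm wide inside at the floor, 66 mm at the rim, which is 12 mm above the floor. The other five hold loose jars like the one to load, tops 116 mm above the bench.
- knob (a point): Centre of the black bar grip on the wheel's axis, 127 mm above the bench: 70 mm long along its x, 18 mm wide (y), 42 mm high, on a 24 mm post; turns with the wheel. At the start the empty pocket lies 60 degrees clockwise (from above) of the bar's +x end, and the reader, a fixed white box 105 mm high, its face 162 mm from the axis, stands beyond that end.
- wheel (a joint): Angle of the wheel (rad), growing counter-clockwise seen from above. 0 is the click where it starts; clicks come every 60 degrees, so one click counter-clockwise is 1.047. A sprung index pulls the wheel into the nearest click: leaving a click takes about 0.2 N m, and well past half-way it runs on by itself into the next. It turns both ways.

How it is judged:
By the outcome, as a careful person would: the job done as asked, in the order asked, and still so for the second after the job is handed in, with the robot touching nothing.
It also fails if it takes over 51 s, if anything falls off the work surface, if the arm or the gripper's body presses on something with over 40 N, if the wrist force passes 120 N, or if a joint passes its speed limit or range.

## Robot

A 6-joint arm with a two-finger parallel gripper is mounted at the origin on the work surface. World frame = base frame: x ahead of the robot, y to its left, z up, the work surface at z = 0. Lengths are in m, angles in rad, forces in N, time in s.
With the tool pointing down it reaches from about 0.325 to 0.875 m from the base axis. Payload 4.4 kg.
Tool frame: the origin (TCP) lies midway between the tips of the shut fingers; the grasp point (between the pads) lies 19 mm behind it; z points along the fingers, x is the direction in which the jaws open and shut, and the axes are right-handed (so a half turn about z gives the same grasp; the last joint's range is limited). The gripper opens to 85 mm and grips with 20 to 120 N. Pads are 22 mm wide; open, the fingers measure 114 mm over their backs; the gripper's body (76 mm by 85 mm) begins 54 mm behind the grasp point. The pads swing forward as they close: fully open they stand 13 mm farther back than shut.
Start: joints at [1.185, 0.207, 1.542, -0, 1.393, -0.15], TCP at [0.134, 0.559, 0.231] pointing down, gripper open.
Joint ranges: [-2.73, 2.73], [-0.86, 2.22], [0.23, 2.46], [-1.11, 4.25], [0.08, 2.63], [-2.82, 2.82]. Speed limits (rad/s): [2.79, 2.79, 3.14, 3.14, 3.14, 3.14].

## Interface

Orientations are given as a rotation vector (axis times angle).
In Python, from station import sensors, eyes, hand_in, finder gives the robot as it stands. The module is installed in compiled form; this text tells all that it offers.
- The arm moves only by the tool servo_tool, never from a script. Its argument "commands" is a list of rows, each a list of 4 numbers: the shift along the tool's x, y, z in m, then the turn about the tool's z in degrees. A call has 1 to 20 rows; each row is the pose to reach, as a shift and turn from the pose commanded when the call began, along the tool's axes at that moment; what a row does not reach only later rows make up. A row lasts 1/8 s, in which the tool goes at most 62.5 mm and 10.7 degrees, less where a joint would pass 70% of its speed; a pose out of reach is approached as far as the arm can. A call with a gripper value outside its range is refused whole. "claw" is the closure, from 0 (fully open) to 1 (shut), set as the call begins (left out, the last holds). The fingers move at their own pace and stop on an object; "force" is the grip in N (left out, the last holds). Time passes only in rows, so rows that repeat a pose let the fingers close. It gives the time, the measured TCP pose, the force and the opening at its end, in the units of the state.
- sensors.get_obs(): the state, without advancing time (a new reading comes with each control period).
- eyes.grab_frame(name): name is "scene" or "top"; returns a dict with "frame" (400x640x3 uint8, blue, green, red), "K" (3x3 intrinsics, pixels), "view" (4x4, takes a point from world to camera coordinates). Camera axes: x right, y down, z forward; pixel columns grow to the right and rows downward; lengths in m; the calibration is good to about 2 mm. A picture is of the moment at which its call begins. There is no depth.
- hand_in(): hands the job in, once; it reports no verdict.
Trained networks look in a picture, given as the dict that the camera call returned (one of the last four; its "shot" number tells which), for a name from the list of things; names that differ only in an ending like _2 or _b are one class to them, and where a whole thing is asked for, a point or a joint stands for the part that bears it (a point fixed in the world has none). Each returns a list of dicts, best first, with "score" (0 to 1); they miss things now and then, are a little off and sometimes report something else, mostly with a low value. They report only what shows in the picture. A call takes as long as a camera call.
- finder.find_in(picture, target): "extent" ([left, top, width, height] in pixels, round what is visible of it).
- finder.spot_point(picture, target): "location" ([column, row] in pixels: a listed point, or the origin of a listed thing).
The state is a dict: "time": time; "joint_positions": joint angles; "joint_velocities": joint speeds; "tau": joint torques, N m; "position": TCP position; "orientation": TCP orientation; "contact_force": force on the tool from outside, world axes, zero at the start; "wrist_torque": the same for the moment, N m; "width": opening from 0.0 (shut) to 1.0 (fully open).
Only numpy, scipy, OpenCV 4.12 (cv2) and the standard library are available. Lean on these libraries where they do the work, as an engineer would, in place of code of your own. Each camera call takes 0.05 s, during which the arm holds its last target.

## Working session

There is one attempt and no reset: what is moved stays moved. The work goes in short steps, Python scripts to look and compute and a tool call to move; the robot and the scene stay as the last step left them, time stands still between calls to the robot, and variables do not carry over. Pictures are saved under pics/ and viewed, and the job is handed in when it is done.

Besides the shell and the picture viewer there is one more tool, called after ">>>" as name(argument=value, ...) on one line, values as JSON. servo_tool: Moves the arm, as the interface text tells. Its arguments: {"type":"object","properties":{"commands":{"type":"array"},"claw":{"type":"number"},"force":{"type":"number"}},"required":["commands"]}

```bash
mkdir -p pics; ls
cat > h.py <<'E'
import numpy as np, cv2
from station import sensors, eyes, hand_in, finder
def ray(p,uv):
    K=np.array(p["K"]);V=np.array(p["view"]);R=V[:3,:3];t=V[:3,3]
    d=R.T@np.linalg.inv(K)@np.array([uv[0],uv[1],1.]);return -R.T@t,d
def atz(p,uv,z):
    o,d=ray(p,uv);return o+d*(z-o[2])/d[2]
def proj(p,X):
    K=np.array(p["K"]);V=np.array(p["view"]);c=V[:3,:3]@np.array(X)+V[:3,3];u=K@c;return u[:2]/u[2]
def tri(ps,uvs):
    A=np.zeros((3,3));b=np.zeros(3)
    for p,uv in zip(ps,uvs):
        o,d=ray(p,uv);d=d/np.linalg.norm(d);M=np.eye(3)-np.outer(d,d);A+=M;b+=M@o
    return np.linalg.solve(A,b)
E
python3 - <<'E'
from h import *
np.set_printoptions(precision=4,suppress=True)
s=eyes.grab_frame("scene");t=eyes.grab_frame("top")
cv2.imwrite("pics/s0.png",s["frame"]);cv2.imwrite("pics/t0.png",t["frame"])
for n,z in (("jar_center",.038),("pocket",.04),("knob",.127)):
    for nm,p in (("scene",s),("top",t)):
        for r in finder.spot_point(p,n)[:3]: print(n,nm,np.array(r["location"]),round(r["score"],2),atz(p,r["location"],z))
for nm,p in (("scene",s),("top",t)):
    print(nm,[(r["extent"],round(r["score"],2)) for r in finder.find_in(p,"jar_center")[:4]])
    print("cam",ray(p,(0,0))[0])
o=sensors.get_obs();print({k:np.round(v,3) for k,v in o.items()})
E
```

```text
pics
jar_center scene [196.6 298.1] 0.88 [ 0.4527 -0.3177  0.038 ]
jar_center top [456.4 246.6] 0.9 [ 0.4531 -0.3184  0.038 ]
pocket scene [406.8 194.6] 0.91 [0.6271 0.0785 0.04  ]
pocket top [254.7 173.6] 0.68 [0.6288 0.0758 0.04  ]
knob scene [392.5 126.4] 0.56 [0.5433 0.1449 0.127 ]
knob top [210.  204.5] 0.6 [0.5519 0.1487 0.127 ]
scene [([178.5, 274.6, 38.4, 42.7], 0.86)]
cam [ 0.8012 -0.4274  0.6723]
top [([443.4, 236.2, 33.4, 24.1], 0.64)]
cam [ 0.3707 -0.0416  0.9818]
{'time': np.float64(0.5), 'joint_positions': array([ 1.185,  0.207,  1.542,  0.   ,  1.393, -0.15 ]), 'joint_velocities': array([ 0.001, -0.001,  0.   , -0.002, -0.001,  0.001]), 'tau': array([  0.   , -38.262, -29.162,  -0.   ,   0.002,  -0.   ]), 'position': array([0.134, 0.559, 0.231]), 'orientation': array([ 2.466,  1.946, -0.   ]), 'contact_force': array([0.758, 0.618, 0.79 ]), 'wrist_torque': array([0.029, 0.024, 0.013]), 'width': np.float64(0.999)}
```

View pics/s0.png

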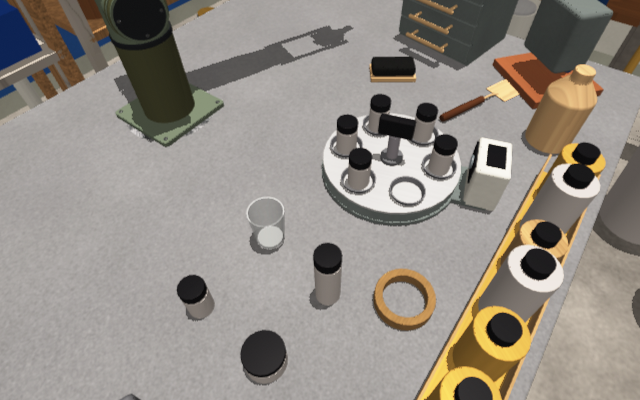

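View pics/t0.png

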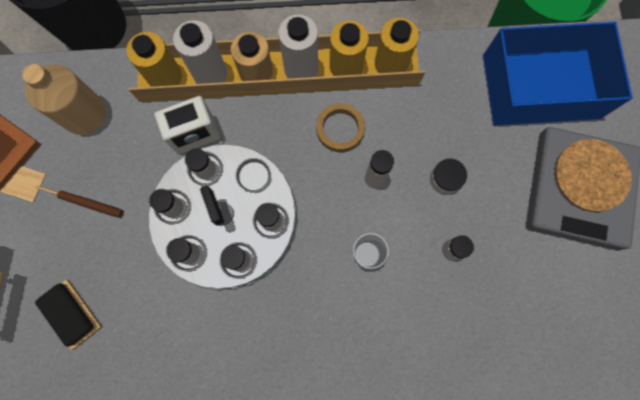

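The scene view shows the loose jar at (196,298), the tub at (264,355), the bottle at (327,275) and the cup at (267,225). The wheel's empty pocket is at (407,192) and the reader at (490,175). The top view agrees: jar (460,247), pocket (254,175), reader (188,125). Next I'll refine the wheel axis.

Run:
```python
from h import *
from scipy.optimize import least_squares
np.set_printoptions(precision=4,suppress=True)
s=eyes.grab_frame("scene");t=eyes.grab_frame("top")
for nm,p,roi in (("scene",s,(310,100,170,130)),("top",t,(140,138,165,155))):
    f=p["frame"];x,y,w,h=roi
    m=np.zeros(f.shape[:2],np.uint8);m[y:y+h,x:x+w]=(f.min(2)>175)[y:y+h,x:x+w]*255
    n,l,st,c=cv2.connectedComponentsWithStats(m);i=1+np.argmax(st[1:,4])
    print(nm,st[i]);cv2.imwrite(f"pics/m_{nm}.png",np.uint8(l==i)*255)
    pts=np.argwhere(l==i)[:,::-1]
    W=np.array([atz(p,q,.04)[:2] for q in cv2.convexHull(pts.astype(np.int32))[:,0]])
    r=least_squares(lambda v:np.hypot(*(W-v[:2]).T)-v[2],[.55,.14,.146],loss="soft_l1",f_scale=.002);print(r.x,np.abs(r.fun).max())
    # dark lids
    xs=[]
    m=np.uint8((f.max(2)<45))*255
    n,l,st,c=cv2.connectedComponentsWithStats(m)
    for k in range(1,n):
        if st[k,4]>60 and x-20<c[k][0]<x+w+20 and y-20<c[k][1]<y+h+20: print(st[k],c[k],atz(p,c[k],.116)[:2],atz(p,c[k],.127)[:2])
    for nme in("jar_center",): print([(r["location"],round(r["score"],2)) for r in finder.spot_point(p,nme)[:8]])
for k,v in (("s",s["frame"][90:230,300:520]),("t",t["frame"][80:300,130:310])): cv2.imwrite(f"pics/c_{k}.png",cv2.resize(v,None,fx=2.7,fy=2.7,interpolation=cv2.INTER_CUBIC))
for n in ("pocket","knob"):
    print(n,tri([s,t],[finder.spot_point(p,n)[0]["location"] for p in (s,t)]))
```

```text
scene [ 323  130  138   83 3847]
[0.5492 0.1488 0.1464] 0.07998825186325638
[371  95  19  18 288] [380.0729 103.1354] [0.4794 0.2046] [0.4858 0.1921]
[416 104  21  18 306] [426.3824 112.2549] [0.5731 0.2357] [0.5776 0.2225]
[337 115  20  19 321] [346.6729 124.1651] [0.4595 0.1078] [0.4663 0.0972]
[378 114  38  26 691] [396.1375 126.4616] [0.5441 0.1605] [0.5492 0.1489]
[434 135  23  20 375] [444.8987 144.488 ] [0.6466 0.1708] [0.6497 0.1589]
[468 142  11  41 113] [473.1416 162.2212] [0.7101 0.1585] [0.7119 0.1469]
[487 145  19  24 368] [496.1386 156.1603] [0.7389 0.1987] [0.7401 0.1864]
[349 148  23  22 387] [359.6072 158.6279] [0.5337 0.0422] [0.539 0.033]
[([195.2, 296.4], 0.95)]
top [ 150  145  144  143 8263]
[0.5497 0.1454 0.1445] 0.0011909740395602275
[172 127  38  20 249] [190.4739 136.1968] [0.6898 0.1859] [0.6858 0.183 ]
[190 155  19  17  67] [201.9701 165.4925] [0.6303 0.1649] [0.627  0.1622]
[207 187  17  38 174] [216.0287 209.1379] [0.5447 0.1402] [0.5425 0.1378]
[158 192  16  20  67] [168.8955 204.2985] [0.5596 0.227 ] [0.5572 0.2236]
[([455.7, 247.4], 0.96)]
pocket [0.6196 0.0793 0.0348]
knob [0.5496 0.1479 0.1285]
```

View pics/c_s.png

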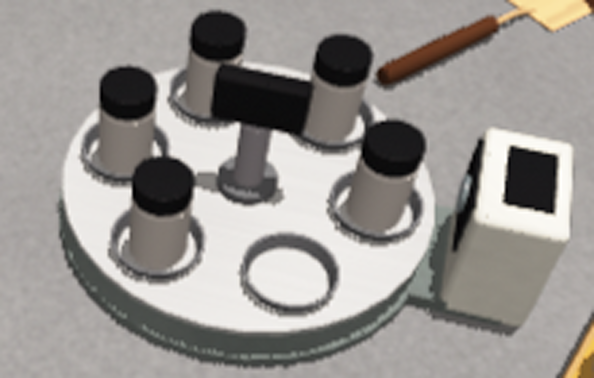

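View pics/c_t.png

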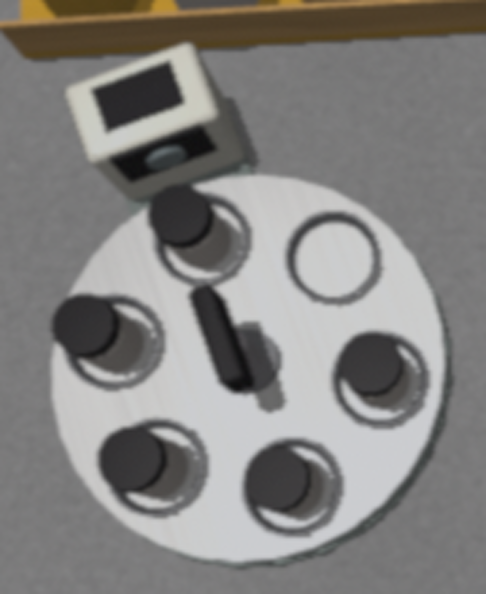

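The crops show the empty ring centred near (407,191) in the scene view and (254,175.6) in the top view. The bar points at the reader, with the pocket clockwise of it. Next I'll fit the ring and wheel angle, and get the neighbours' positions.

Run:
```python
from h import *
from scipy.optimize import minimize
np.set_printoptions(precision=4,suppress=True)
s=eyes.grab_frame("scene");t=eyes.grab_frame("top")
def ringp(c,a,r,z,n=60):
    th=np.linspace(0,2*np.pi,n,endpoint=False);return np.c_[c[0]+r*np.cos(th),c[1]+r*np.sin(th),np.full(n,z)]
# wheel model fit: 6 ring rims dark (r 33,z .052) via image darkness relative to blurred; jars occlude some
imgs=[(p,cv2.GaussianBlur(cv2.cvtColor(p["frame"],cv2.COLOR_BGR2GRAY),(0,0),1.2).astype(np.float32)) for p in (s,t)]
def samp(p,g,P):
    u=np.array([proj(p,X) for X in P],np.float32);return cv2.remap(g,u[:,0][None],u[:,1][None],cv2.INTER_LINEAR)[0]
def cost_ring(v,r=.033,z=.052,ims=imgs):
    return sum(np.mean(samp(p,g,ringp(v[:2],0,r,z))) for p,g in ims)
for r,z in ((.033,.052),(.034,.052),(.031,.046)):
  for nm,ims in (("both",imgs),("s",imgs[:1]),("t",imgs[1:])):
    best=min((minimize(cost_ring,[x,y],args=(r,z,ims),method="Nelder-Mead") for x in(.618,.626) for y in(.073,.081)),key=lambda q:q.fun)
    print(r,z,nm,best.x,best.fun)
# bar ends in top view: top face z .148
uv=[np.array(q)/2.7+[130,80] for q in((203,292),(238,385))]
a,b=[atz(t,q,.146) for q in uv];print(a,b,np.degrees(np.arctan2(*(a-b)[:2][::-1])),np.linalg.norm(a-b),(a+b)/2)
print("tub",atz(t,(450,176),.046),"bottle",atz(t,(381,161),.13),"cup",atz(t,(371,252),.04))
# jar lid tops
for nm,p,uv in(("s",s,(192,284)),("t",t,(460.5,245.5))): print(nm,atz(p,uv,.076))
f=s["frame"][255:335,160:240];g=t["frame"][215:275,425:495]
cv2.imwrite("pics/jar.png",np.hstack([cv2.resize(f,(400,400)),cv2.resize(g,(466,400))])[:, :800])
for X in((.453,-.318,.0),(.453,-.318,.076)): print(proj(s,X),proj(t,X))
```

```text
0.033 0.052 both [0.6241 0.0767] 242.7051239013672
0.033 0.052 s [0.6259 0.0759] 113.90389251708984
0.033 0.052 t [0.6219 0.0771] 117.66358947753906
0.034 0.052 both [0.6238 0.0764] 253.16748046875
0.034 0.052 s [0.6256 0.0761] 120.67550659179688
0.034 0.052 t [0.6218 0.0771] 124.29641723632812
0.031 0.046 both [0.6244 0.0792] 242.25022888183594
0.031 0.046 s [0.6247 0.08  ] 118.49879455566406
0.031 0.046 t [0.6239 0.0783] 121.19677734375
[0.5785 0.1525 0.146 ] [0.5141 0.1306 0.146 ] 18.828886036969024 0.06799030039719857 [0.5463 0.1416 0.146 ]
tub [ 0.5961 -0.3211  0.046 ] bottle [ 0.613 -0.171  0.13 ] cup [ 0.4535 -0.1477  0.04  ]
s [ 0.4496 -0.312   0.076 ]
t [ 0.4513 -0.3154  0.076 ]
[202.1474 307.8268] [451.0503 248.6101]
[190.5973 287.9566] [461.7549 244.5364]
```

View pics/jar.png

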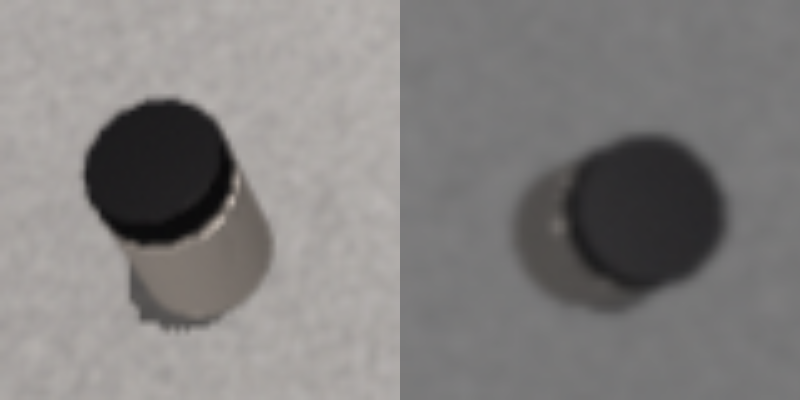

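Estimates: jar (0.4515,-0.3185), wheel axis (0.549,0.1465), bar yaw 19°, pocket (0.6245,0.0795). I'm moving above the jar with jaw yaw -41°, which is radial at the pocket.

>>> servo_tool(commands=[[-0.04,0.042,0,10.5],[-0.08,0.085,0,21],[-0.12,0.127,0,31.5],[-0.16,0.169,0,42],[-0.2,0.211,0,52.5],[-0.24,0.254,0,63],[-0.28,0.296,0,73.5],[-0.32,0.338,0,84],[-0.36,0.381,0,94.5],[-0.413,0.398,0,105],[-0.465,0.414,0,115],[-0.518,0.431,0,117.5],[-0.57,0.447,0,117.5],[-0.623,0.464,0,117.5],[-0.675,0.48,0,117.5],[-0.728,0.497,0,117.5],[-0.78,0.513,0.03,117.5],[-0.78,0.513,0.09,117.5],[-0.78,0.513,0.1,117.5],[-0.78,0.513,0.1,117.5]], claw=0, force=30)

```text
time: 3.5
position: [0.4512, -0.3181, 0.1313]
orientation: [-2.943, 1.098, 0.002]
contact_force: [-0.2, -0.1, -0.1]
width: 0.995
```

```bash
cat >> h.py <<'E'
from scipy.spatial.transform import Rotation as Ro
np.set_printoptions(precision=4,suppress=True)
def tool(target,yaw=None):
    o=sensors.get_obs();R=Ro.from_rotvec(o["orientation"]).as_matrix();p=np.array(o["position"])
    y0=np.degrees(np.arctan2(R[1,0],R[0,0]))
    print("t",o["time"],"p",p,"yaw",y0,"F",o["contact_force"],"w",o["width"],"tiltz",R[:,2],"q",o["joint_positions"])
    print("shift",R.T@(np.array(target)-p),"turn",None if yaw is None else -((yaw-y0+180)%360-180))
E
python3 - <<'E'
from h import *
s=eyes.grab_frame("scene");t=eyes.grab_frame("top")
cv2.imwrite("pics/s1.png",np.hstack([cv2.resize(s["frame"][190:350,100:280],(400,355)),cv2.resize(t["frame"][180:322,380:540],(400,355))]))
for p in (s,t):
  print([(r["location"],r["score"]) for r in finder.spot_point(p,"jar_center")[:2]])
  o=sensors.get_obs();print(proj(p,o["position"]))
tool([.4515,-.3185,.03],-41)
E
```

```text
[([196.9, 298.5], 0.84), ([393.7, 127.4], 0.49)]
[179.4028 270.8398]
[([457.7, 248.5], 0.59)]
[472.0587 240.9126]
t 3.7 p [ 0.4529 -0.3195  0.1342] yaw -40.88815813749761 F [-0.051  1.292  0.181] w 0.9989905889858169 tiltz [ 0.0038 -0.0037 -1.    ] q [-0.7705  0.2591  1.6908 -0.      1.1863 -0.0568]
shift [-0.0023  0.0001  0.1042] turn 0.11184186250238781
```

View pics/s1.png

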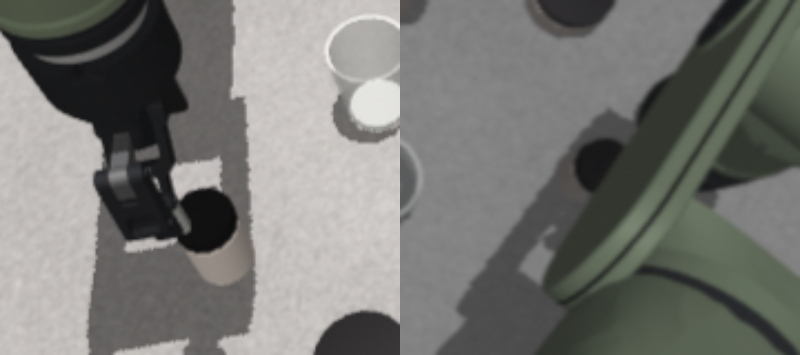

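The open fingers straddle the lid (scene crop lid ≈ (207,220), where the model puts it). Descending and closing.

>>> servo_tool(commands=[[0,0,0.04,0],[0,0,0.08,0],[0,0,0.1,0],[0,0,0.1,0],[0,0,0.1,0]], claw=0)

```text
time: 4.32
position: [0.4527, -0.3198, 0.0333]
orientation: [2.942, -1.098, 0.006]
contact_force: [0.1, -0.4, 0.3]
width: 0.998
```

>>> servo_tool(commands=[[0,0,0,0],[0,0,0,0],[0,0,0,0],[0,0,0,0],[0,0,0,0],[0,0,0,0],[0,0,0,0],[0,0,0,0]], claw=1, force=40)

```text
time: 5.32
position: [0.4518, -0.3193, 0.0324]
orientation: [2.943, -1.099, 0.002]
contact_force: [0.5, 0.3, 5.7]
width: 0.505
```

Run:
```python
from h import *
s=eyes.grab_frame("scene")
cv2.imwrite("pics/s2.png",cv2.resize(s["frame"][190:350,100:280],(720,640))[:600])
tool([.6245,.0795,.2],-41)
```

```text
t 5.375 p [ 0.4519 -0.3193  0.0324] yaw -40.95079143111129 F [-0.4443  0.4996  5.3479] w 0.5051441635001341 tiltz [ 0.0011 -0.001  -1.    ] q [-0.7716  0.4057  1.7447  0.0001  0.9896 -0.0569]
shift [-0.1307 -0.4143 -0.1678] turn 0.04920856888870162
```

View pics/s2.png

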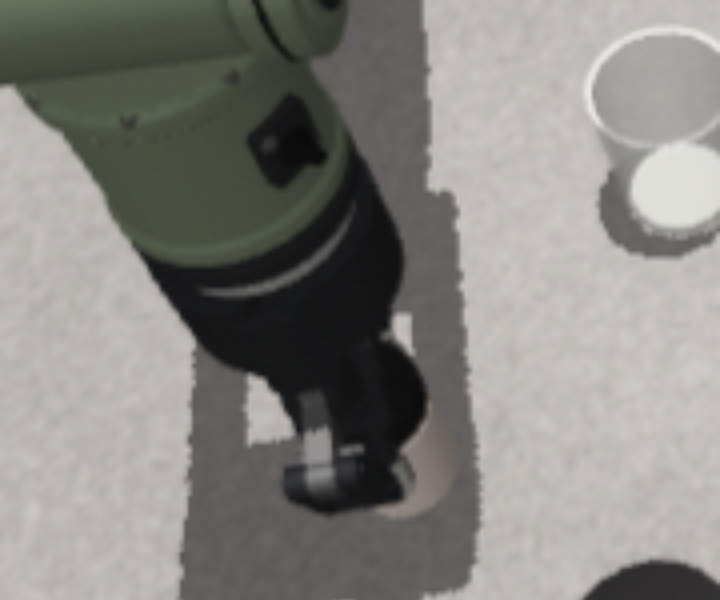

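Run:
```python
from h import *
s=eyes.grab_frame("scene")
o=sensors.get_obs();p=np.array(o["position"]);R=Ro.from_rotvec(o["orientation"]).as_matrix()
for d in(-.022,.022):
  for e in (-.011,.011):
    for z in(.0,-.02): 
        q=proj(s,p+R@[d,e,z]);print(d,e,z,(q-[100,190])*4)
for dy in (0,.005,.01,.015):
    for X in(p+R@[0,dy,0],):
        X=np.array(X);print(dy,"bottom",(proj(s,[X[0],X[1],0])-[100,190])*4,"lid",(proj(s,[X[0],X[1],.076])-[100,190])*4)
print([(r["location"],r["score"]) for r in finder.spot_point(s,"jar_center")[:2]], proj(s,[.4515,-.3185,.038]))
```

```text
-0.022 -0.011 0.0 [410.4917 387.1812]
-0.022 -0.011 -0.02 [398.9689 365.2949]
-0.022 0.011 0.0 [357.624  398.0236]
-0.022 0.011 -0.02 [344.8331 376.286 ]
0.022 -0.011 0.0 [414.8564 483.2769]
0.022 -0.011 -0.02 [402.9659 462.7835]
0.022 0.011 0.0 [359.8855 495.0039]
0.022 0.011 -0.02 [346.6226 474.6931]
0 bottom [404.5778 472.0296] lid [357.9955 392.59  ]
0.005 bottom [392.7725 474.5348] lid [345.0573 395.2378]
0.01 bottom [380.9435 477.045 ] lid [332.0908 397.8914]
0.015 bottom [369.0907 479.5602] lid [319.0959 400.5508]
[([197.2, 296.6], 0.6)] [195.7712 298.0582]
```

The grip reads about 43 mm, so the jar is held. The lid edge shows the jar about 3 mm towards tool -y, and I'll allow for that. Lifting and carrying over the pocket.

>>> servo_tool(commands=[[0,0,-0.02,0],[0,0,-0.06,0],[0,0,-0.11,0],[0,0,-0.16,0],[-0.008,-0.025,-0.17,0],[-0.022,-0.07,-0.17,0],[-0.038,-0.12,-0.17,0],[-0.054,-0.17,-0.17,0],[-0.07,-0.22,-0.17,0],[-0.086,-0.27,-0.17,0],[-0.102,-0.32,-0.17,0],[-0.116,-0.365,-0.17,0],[-0.126,-0.395,-0.17,0],[-0.131,-0.411,-0.17,0],[-0.131,-0.411,-0.15,0],[-0.131,-0.411,-0.15,0]])

```text
time: 7.48
position: [0.619, 0.0763, 0.1776]
orientation: [2.94, -1.1, -0.01]
contact_force: [-0.3, 0.0, -1.0]
width: 0.503
```

Run:
```python
from h import *
s=eyes.grab_frame("scene");t=eyes.grab_frame("top")
cv2.imwrite("pics/s3.png",np.vstack([cv2.resize(s["frame"][60:230,280:540],(520,340)),cv2.resize(t["frame"][120:250,150:350],(400,260))[:,:].copy() if 0 else cv2.copyMakeBorder(cv2.resize(t["frame"][120:250,150:350],(400,260)),0,0,0,120,0)]))
tool([.6225,.0775,.071],-41)
o=sensors.get_obs();p=np.array(o["position"])
R=Ro.from_rotvec(o["orientation"]).as_matrix()
for z in(-.031,.045): 
    X=p.copy();X[2]+=z;print("jar end",proj(s,X), (proj(s,X)-[280,60])*2)
```

```text
t 7.575 p [0.6206 0.0762 0.1799] yaw -41.04828620453481 F [ 0.2133  0.445  -0.2997] w 0.5085170728032984 tiltz [-0.0028 -0.0003 -1.    ] q [-0.016   0.3562  1.4612 -0.0004  1.327   0.7006]
shift [ 0.0008 -0.0025  0.1089] turn -0.048286204534804256
jar end [412.0983 155.2465] [264.1966 190.4929]
jar end [419.5136 122.5053] [279.0271 125.0105]
```

View pics/s3.png

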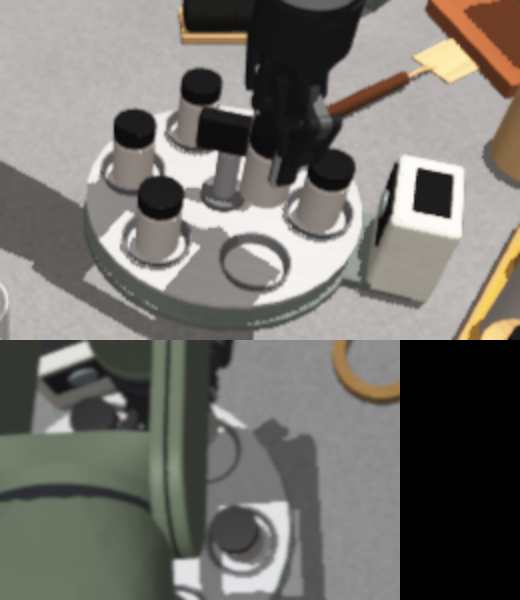

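Run:
```python
from h import *
s=eyes.grab_frame("scene")
cv2.imwrite("pics/s4.png",cv2.resize(s["frame"][115:215,370:470],(600,600),interpolation=cv2.INTER_CUBIC))
print(atz(s,(413,157.5),.149),atz(s,(407.5,191),.052),atz(s,(407.5,191),.046))
def show(c,z0,col,f):
    pass
f=cv2.resize(s["frame"][115:215,370:470],(600,600),interpolation=cv2.INTER_CUBIC)
def circ(c,r,z,col):
    th=np.linspace(0,2*np.pi,60);P=np.array([(proj(s,[c[0]+r*np.cos(a),c[1]+r*np.sin(a),z])-[369.5,114.5])*6 for a in th]).astype(int);cv2.polylines(f,[P],True,col,1)
circ((.6225,.079),.022,.149,(0,0,255));circ((.6245,.0795),.033,.052,(0,255,0));circ((.6245,.0795),.029,.04,(255,0,0))
cv2.imwrite("pics/s5.png",f)
```

```text
[0.6246 0.0721 0.149 ] [0.627  0.0777 0.052 ] [0.6254 0.0826 0.046 ]
```

View pics/s5.png

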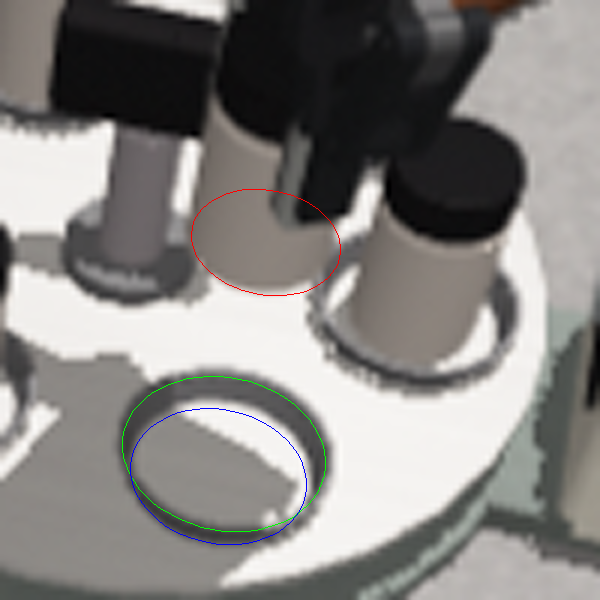

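Overlay: the jar bottom (red) is within about 2 mm of the pocket centre (green/blue), and the jar hangs upright. Lowering it now.

>>> servo_tool(commands=[[0.001,-0.002,0.03,0],[0.001,-0.002,0.06,0],[0.001,-0.002,0.08,0],[0.001,-0.002,0.095,0],[0.001,-0.002,0.103,0],[0.001,-0.002,0.107,0],[0.001,-0.002,0.109,0],[0.001,-0.002,0.109,0],[0.001,-0.002,0.109,0]])

```text
time: 8.75
position: [0.6242, 0.0785, 0.0729]
orientation: [-2.943, 1.099, -0.002]
contact_force: [-0.8, 0.2, -1.1]
width: 0.502
```

Run:
```python
from h import *
s=eyes.grab_frame("scene")
cv2.imwrite("pics/s6.png",cv2.resize(s["frame"][115:215,370:470],(600,600),interpolation=cv2.INTER_CUBIC))
tool([.6225,.0775,.071],-41)
```

```text
t 8.8 p [0.6241 0.0784 0.0728] yaw -40.951136708198746 F [ 0.6601  0.1076 -0.8994] w 0.5077420321279169 tiltz [ 0.0009 -0.     -1.    ] q [-0.0124  0.4807  1.5286 -0.      1.1314  0.7023]
shift [-0.0006  0.0018  0.0018] turn 0.04886329180123994
```

View pics/s6.png

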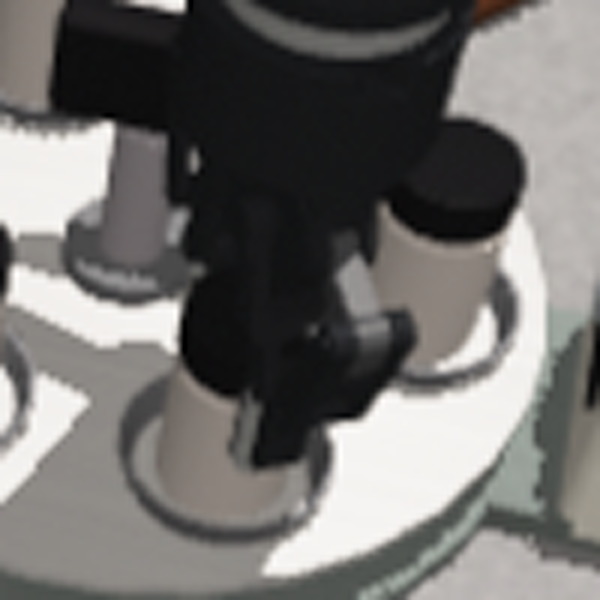

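The jar is centred in the ring and not yet pressing on the floor. I'll lower a touch more, then release partially open.

>>> servo_tool(commands=[[0,0,0.001,0],[0,0,0.002,0],[0,0,0.002,0]])

```text
time: 9.18
position: [0.6245, 0.0787, 0.0723]
orientation: [-2.942, 1.098, -0.002]
contact_force: [-2.4, -0.4, 7.7]
width: 0.504
```

>>> servo_tool(commands=[[0,0,0,0],[0,0,0,0],[0,0,0,0],[0,0,0,0],[0,0,0,0],[0,0,-0.02,0],[0,0,-0.06,0],[0,0,-0.11,0],[0,0,-0.15,0],[0,0,-0.16,0],[0,0,-0.16,0]], claw=0.2)

```text
time: 10.55
position: [0.6241, 0.0784, 0.2316]
orientation: [-2.942, 1.099, -0.003]
contact_force: [0.0, 0.5, 0.2]
width: 0.797
```

Run:
```python
from h import *
s=eyes.grab_frame("scene");t=eyes.grab_frame("top")
cv2.imwrite("pics/s7.png",cv2.resize(s["frame"][90:220,310:510],(800,520),interpolation=cv2.INTER_CUBIC))
o=sensors.get_obs();tool([.549,.1465,.2],-71)
print([(r["location"],r["score"]) for r in finder.spot_point(s,"knob")[:2]],proj(s,[.549,.1465,.127]))
```

```text
t 10.65 p [0.6226 0.0784 0.2285] yaw -40.95708064044113 F [-0.5759 -1.0114  0.0839] w 0.7968803260737489 tiltz [-0.0033  0.0001 -1.    ] q [-0.0125  0.3208  1.4048  0.      1.4193  0.7023]
shift [-0.1001 -0.0033  0.0287] turn 30.04291935955888
[([394.5, 127.8], 0.59), ([409.3, 180.6], 0.48)] [395.4244 127.084 ]
```

View pics/s7.png

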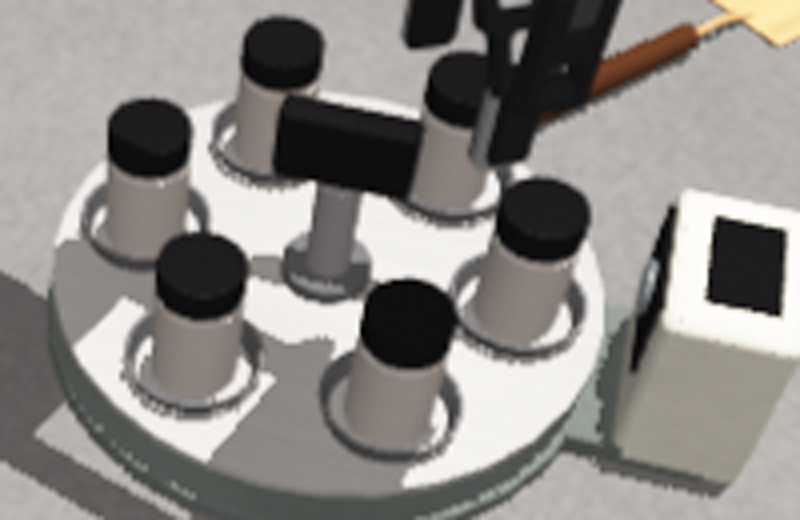

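The jar stands upright and free in the pocket. Moving over the knob with the jaws across the bar (yaw -71°).

>>> servo_tool(commands=[[-0.03,0,0,8],[-0.06,-0.001,0,16],[-0.09,-0.002,0,24],[-0.101,-0.002,0,30],[-0.101,-0.002,0.02,30],[-0.101,-0.002,0.04,30],[-0.101,-0.002,0.04,30],[-0.101,-0.002,0.04,30]])

```text
time: 11.7
position: [0.5486, 0.146, 0.1899]
orientation: [2.558, -1.823, -0.001]
contact_force: [1.9, -0.2, -0.5]
width: 0.798
```

Run:
```python
from h import *
s=eyes.grab_frame("scene")
tool([.549,.1465,.111],-71)
f=cv2.resize(s["frame"][80:200,310:490],(720,480),interpolation=cv2.INTER_CUBIC)
o=sensors.get_obs();p=np.array(o["position"]);R=Ro.from_rotvec(o["orientation"]).as_matrix()
# model bar at axis, yaw 19
c,sn=np.cos(np.radians(19)),np.sin(np.radians(19))
for z in(.106,.148):
    P=[(proj(s,[.549+c*a-sn*b,.1465+sn*a+c*b,z])-[309.5,79.5])*4 for a,b in((.035,.009),(.035,-.009),(-.035,-.009),(-.035,.009))]
    cv2.polylines(f,[np.array(P).astype(int)],True,(0,0,255),1)
for X in (p,[p[0],p[1],.148]): cv2.circle(f,tuple(((proj(s,X)-[309.5,79.5])*4).astype(int)),4,(0,255,0),-1)
cv2.imwrite("pics/s8.png",f)
```

```text
t 11.75 p [0.5491 0.1461 0.1906] yaw -70.95976917515542 F [ 0.2072 -0.0755  0.3769] w 0.7986810235753755 tiltz [ 0.0004  0.0001 -1.    ] q [0.1077 0.2281 1.6026 0.     1.3105 1.3462]
shift [-0.0004  0.      0.0796] turn 0.040230824844570634
```

View pics/s8.png

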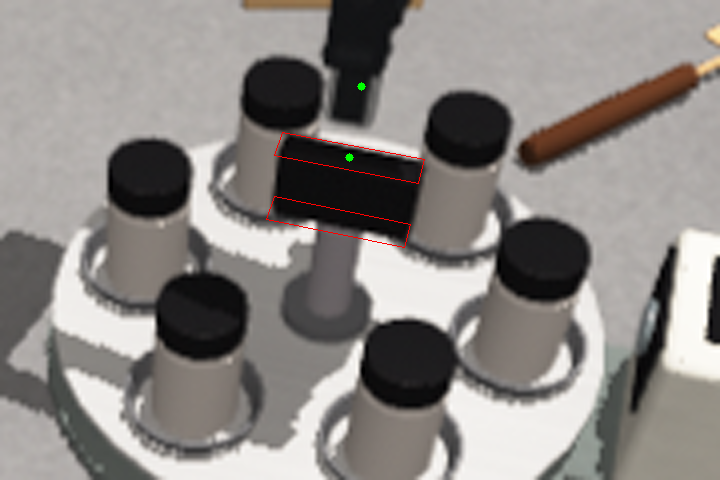

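The bar outline matches the picture within about 2 mm and the jaws straddle it. Descending and gripping.

>>> servo_tool(commands=[[0,0,0.03,0],[0,0,0.06,0],[0,0,0.075,0],[0,0,0.079,0],[0,0,0.079,0]])

```text
time: 12.38
position: [0.5495, 0.1462, 0.1121]
orientation: [-2.558, 1.823, -0.002]
contact_force: [-0.3, 0.2, 0.4]
width: 0.805
```

>>> servo_tool(commands=[[0,0,0,0],[0,0,0,0],[0,0,0,0],[0,0,0,0],[0,0,0,0],[0,0,0,0],[0,0,0,0],[0,0,0,0]], claw=1, force=40)

```text
time: 13.38
position: [0.5493, 0.146, 0.112]
orientation: [-2.558, 1.823, -0.002]
contact_force: [-1.5, -1.4, 5.4]
width: 0.205
```

The opening reads about 17.4 mm, so the bar is gripped. Turning the wheel counter-clockwise, smoothly.

>>> servo_tool(commands=[[0,0,0,-1],[0,0,0,-3],[0,0,0,-6],[0,0,0,-9.5],[0,0,0,-13],[0,0,0,-17],[0,0,0,-21],[0,0,0,-25],[0,0,0,-29],[0,0,0,-33],[0,0,0,-37],[0,0,0,-41],[0,0,0,-45],[0,0,0,-49],[0,0,0,-52.5],[0,0,0,-55.5],[0,0,0,-58],[0,0,0,-59.5],[0,0,0,-60],[0,0,0,-60]])

```text
time: 15.88
position: [0.5497, 0.1456, 0.112]
orientation: [3.127, -0.3, 0.003]
contact_force: [0.6, -3.3, 4.8]
width: 0.203
```

Run:
```python
from h import *
s=eyes.grab_frame("scene")
tool([.549,.1465,.111],-11)
print(sensors.get_obs()["wrist_torque"])
cv2.imwrite("pics/s9.png",cv2.resize(s["frame"][80:220,310:510],(800,560),interpolation=cv2.INTER_CUBIC))
```

```text
t 15.925 p [0.5497 0.1456 0.112 ] yaw -10.976939311332089 F [ 0.1279 -3.2784  5.0946] w 0.20898119375451382 tiltz [ 0.0019 -0.0007 -1.    ] q [ 0.1072  0.3172  1.6673 -0.001   1.1553  0.2992]
shift [-0.0009 -0.0008  0.001 ] turn 0.02306068866789701
[-0.3594  0.0734 -0.1783]
```

View pics/s9.png

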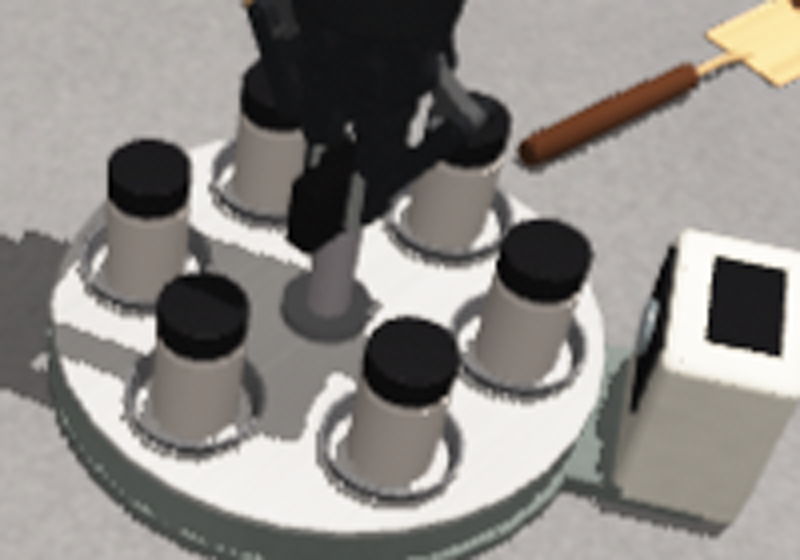

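The pockets sit at click positions, the bar has turned 60° with the gripper, and all the jars are upright. Releasing and rising straight up.

>>> servo_tool(commands=[[0,0,0,0],[0,0,0,0],[0,0,0,0],[0,0,0,0],[0,0,0,0],[0,0,-0.02,0],[0,0,-0.06,0],[0,0,-0.11,0],[0,0,-0.15,0],[0,0,-0.15,0]], claw=0.2)

```text
time: 17.18
position: [0.5515, 0.1465, 0.2664]
orientation: [-3.125, 0.299, -0.015]
contact_force: [0.3, 0.4, -0.8]
width: 0.798
```

>>> servo_tool(commands=[[-0.05,-0.01,0,0],[-0.1,-0.04,0,0],[-0.12,-0.1,0,0],[-0.12,-0.16,0,0],[-0.12,-0.22,0,0],[-0.12,-0.25,0,0],[-0.12,-0.25,0,0],[-0.12,-0.25,0,0]])

```text
time: 18.18
position: [0.4779, 0.4135, 0.2599]
orientation: [3.125, -0.3, -0.003]
contact_force: [0.2, 0.2, 0.3]
width: 0.8
```

Run:
```python
from h import *
s=eyes.grab_frame("scene");t=eyes.grab_frame("top")
tool([.549,.1465,.111],-11)
for nm,p in (("s",s),("t",t)):
    for n in("knob","pocket","jar_center"): print(nm,n,[(r["location"],round(r["score"],2)) for r in finder.spot_point(p,n)[:2]])
c=np.array([.549,.1465]);
print("pocket if turned",proj(s,[c[0]+.1*np.cos(np.radians(19)),c[1]+.1*np.sin(np.radians(19)),.04]))
f=cv2.resize(s["frame"][80:220,310:510],(800,560),interpolation=cv2.INTER_CUBIC)
c_,sn=np.cos(np.radians(79)),np.sin(np.radians(79))
for z in(.106,.148):
    P=[(proj(s,[.549+c_*a-sn*b,.1465+sn*a+c_*b,z])-[309.5,79.5])*4 for a,b in((.035,.009),(.035,-.009),(-.035,-.009),(-.035,.009))]
    cv2.polylines(f,[np.array(P).astype(int)],True,(0,0,255),1)
cv2.imwrite("pics/s10.png",f)
cv2.imwrite("pics/t10.png",cv2.resize(t["frame"][80:300,130:330],(545,600),interpolation=cv2.INTER_CUBIC))
```

```text
t 18.275 p [0.4783 0.4131 0.2608] yaw -11.019604042199745 F [ 0.6219 -0.0021 -0.2191] w 0.8027178052714775 tiltz [-0.001  -0.0009 -1.    ] q [ 0.5757  0.3074  1.3554 -0.0003  1.4801  0.7681]
shift [0.1205 0.248  0.1499] turn -0.01960404219974521
s knob [([392.6, 125.4], 0.87)]
s pocket [([435.5, 169.1], 0.56)]
s jar_center [([442.7, 154.7], 0.73)]
t knob [([209.7, 200.6], 0.63), ([202.5, 163.8], 0.52)]
t pocket [([204.1, 168.0], 0.61)]
t jar_center [([202.5, 165.4], 0.95)]
pocket if turned [437.2491 167.9471]
```

View pics/s10.png

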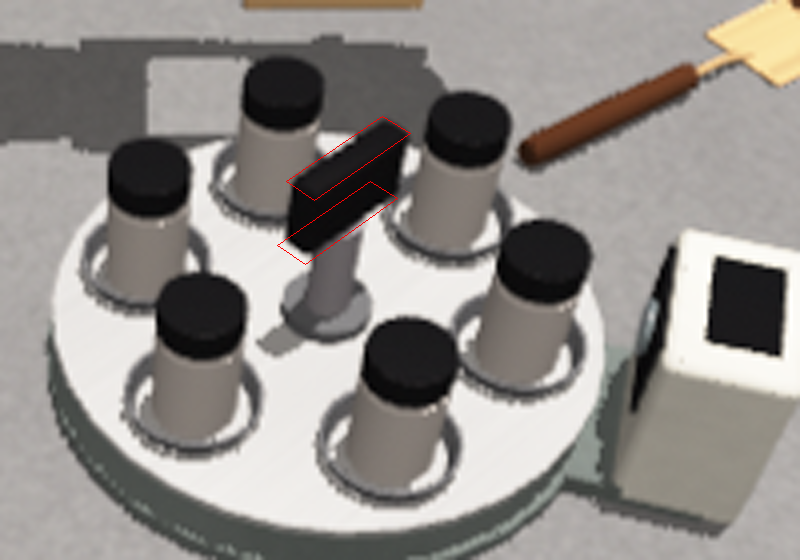

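View pics/t10.png

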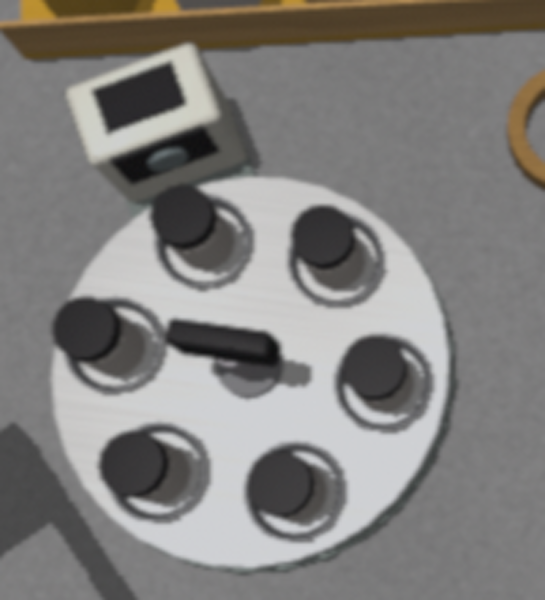

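The final views show all six jars upright and the bar turned 60° CCW, matching the 79° model. The loaded jar stands in front of the reader (scene (442,155), top (203,165)), and the arm is clear.

```bash
python3 -c "
from station import hand_in
print(hand_in())"
```

```text
the job is handed in; nothing more can be done
None
```

The loose jar is standing upright in the wheel's formerly empty pocket. The wheel is turned one click counter-clockwise, so that jar faces the white colour reader. I handed the job in at about 18.3 s of the 51 s allowed.

- **Loading:** I gripped the jar at 40 N with the opening reading about 43 mm. I lowered it into the pocket, where the floor pushed back with about 8 N, and let go. A picture afterwards showed it upright and free in its ring.
- **Turning:** I gripped the bar (opening about 17.4 mm), turned it 60° counter-clockwise over 2.5 s, let go, rose straight up and moved the arm clear.
- **Last checks:**
  - Both cameras show all six jars upright in their rings.
  - The bar lies along its expected new direction, and the pocket is within about 2 px of where it should be.
  - The gripper feels no contact beyond noise.
- **Disagreements:** The two cameras disagreed by 2–4 mm on the jar, and by about 3 mm on the pocket and wheel axis. The jar sat about 3 mm off-centre in the jaws, which I allowed for when placing it.
- **Not measured:** I judged the wheel's angle from the pictures only.

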